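# Snap the control board into an open battery charger

### The arm

A 7-joint arm with a two-finger parallel gripper is mounted at the origin on the work surface. World frame = base frame: x ahead of the robot, y to its left, z up, the work surface at z = 0. Lengths are in m, angles in rad, forces in N, time in s.
With the tool pointing down it reaches from about 0.4 to 0.85 m from the base axis. Payload 4.5 kg.
Tool frame: the origin (TCP) lies on the centre line of the jaws, within the pads' length; the fingertips stand 8 mm ahead of it and the grasp point (between the pads) lies 11 mm behind it (arm.nose_length is the distance from the TCP to the fingertips, in m); z points along the fingers, y is the line along which they close (so a half turn about z gives the same grasp; the last joint's range is limited). The gripper opens to 85 mm and grips with 20 to 120 N. Pads are 22 mm wide; open, the fingers measure 114 mm over their backs; the gripper's body (76 mm by 85 mm) begins 54 mm behind the grasp point. The pads swing forward as they close: fully open they stand 13 mm farther back than shut.
Start: joints at [-1.233, 0.689, -0.195, 1.565, 0.157, 0.902, -0.215], TCP at [0.187, 0.596, 0.239] pointing down, gripper open.
Joint ranges: [-3.01, 3.01], [-0.46, 2.08], [-1.47, 1.51], [0.13, 2.56], [-1, 4.14], [0.04, 2.09], [-2.66, 2.66]. Speed limits (rad/s): [2.57, 2.57, 3.14, 3.14, 3.14, 3.14, 3.14].

### API

Orientations are given as a unit quaternion [w, x, y, z].
In Python, from cell import arm, planner, telemetry, vision gives the robot as it stands. Calls block until the motion is done:
- arm.move_pose(position, orientation): joint-space move of the TCP to a pose.
- arm.move_straight(position, attitude=None, vel=0.15): straight line of the TCP; attitude=None keeps the orientation; vel is the mean speed in m/s.
- arm.move_joints(angles): joint-space move.
- arm.release() and arm.grasp(grip_force=None): open the fingers fully, or close them until they stop; grip_force is the grip in N (None keeps the last).
- arm.wait(seconds).
- planner.inverse_kinematics(position, orientation): joint angles nearest the present ones, or None.
- telemetry.get_state(): the state.
- vision.read_camera(name): name is "scene" or "top" or "wrist"; returns the picture (384x512x3 uint8, red, green, blue); there is no depth.
- vision.camera_model(name): a dict with "fx", "fy", "cx", "cy" (pixels), "dist_coeffs" ([k1, k2, p1, p2, k3] as OpenCV has them; the pictures are not rectified), "extrinsics" (4x4, takes a point from world to camera coordinates). Camera axes: x right, y down, z forward; pixel columns grow to the right and rows downward; lengths in m; the calibration is good to about 2 mm. A picture is of the moment at which its call begins: read the wrist's pose just before it. camera_model takes no time and is no camera call; for the wrist camera it gives the pose at the moment of the call.
A pose or a line that the arm cannot do raises arm.Unreachable and nothing moves.
- arm.sign_off(): hands the job in; it is judged then, once.
The state is a dict: "time_s": time; "joint_positions": joint angles; "qd": joint speeds; "tau": joint torques, N m; "eef_pos": TCP position; "orientation": TCP orientation; "wrist_force": force on the tool from outside, world axes, zero at the start; "wrist_torque": the same for the moment, N m; "opening": finger opening in m; "grasp_force": force on a finger pad.
Only numpy, scipy, OpenCV 4.12 (cv2) and the standard library are available. Lean on these libraries where they do the work, as an engineer would, in place of code of your own. Each camera call takes 0.05 s, during which the arm holds its last target. There are 200 camera calls.

### The job

Fit the control board into the opened battery charger: lay it over the four white barbed posts with its terminal strip on the side away from the heat sink, let go of it, then push the bare board down close beside the posts, the near pair and the far pair under the heat sink, until it has clicked past the barbs of all four and sits fully home on their shoulders. Do not press on the capacitors or the relays, do not knock the heat sink, and leave the spanner, the tin and the tape roll where they are.

Things in the scene. Friction and masses are not known exactly. Their poses are not given: they have to be found in the camera images.
- board: Loose control board, 0.3 kg: a dark green plate 130 (x) x 150 (y) x 3 mm, lying on a rubber mat. Origin: centre of its underside; x towards its far edge (to go under the heat sink), y along its long side, z up. An 8 mm hole near each corner, at x = +-55, y = +-64 mm. Grey terminal strip 12 x 46 x 13 mm high on its near edge (centre x = -57).
- grip (a point): Centre of the top of the black potted block on the board, at x = -34, y = 0, 33 mm above the board's underside. The block is 32 (x) x 34 (y) x 30 mm high, heavy, within 20 mm of the board's centre of mass: the place to take hold of it, on its two y sides, with 40 mm of bare board beside each.
- capacitors: Two upright black capacitors fixed on the board, each 22 mm in diameter and 30 mm high, centred on the board at x = +6, y = -12.5 and +12.5 mm. Origin and axes are those of the board. They must not be pressed.
- relays: Four white relays fixed on the board in a row with the capacitors, each 28 (x) x 20 (y) x 16 mm high, centred on the board at x = +4, y = -58, -36, +36 and +58 mm. Origin and axes are those of the board. They must not be pressed.
- hole_near_right (a point): Centre of the board's hole at x = -55, y = -64 mm, on the board's underside. It goes on post_near_right. Round this and every other hole the board is bare for 35 mm inwards in both x and y.
- hole_near_left (a point): The hole at x = -55, y = +64 mm, on the underside. It goes on post_near_left.
- hole_far_right (a point): The hole at x = +55, y = -64 mm, on the underside. It goes on post_far_right.
- hole_far_left (a point): The hole at x = +55, y = +64 mm, on the underside. It goes on post_far_left.
- charger: Battery charger with its cover off, fixed: a grey sheet pan, x = -90 to +115, y = -100 to +205 mm, lips 25 mm high over the bench. Origin: on the bench below the middle of the four posts; x towards the heat sink, y towards the mains transformer, z up. Posts at x = +-55, y = +-64 mm. The mains transformer (86 x 90 mm, 88 mm high over the bench) stands at x = 5, y = 150 mm.
- post_near_right (a point): Post at x = -55, y = -64 mm of the charger: white nylon standoff 11 mm thick; the point is on its axis at the shoulder, 30 mm over the bench, where the board's underside shall rest; axes as the charger. Above it a 4.8 mm neck, tapered to a tip at 17.5 mm, with two springy barbs towards +x and -x, 13 mm across at 4 mm above the shoulder, narrowing upwards to 14 mm.
- post_near_left (a point): A like post (see post_near_right), at x = -55, y = +64 mm of the charger; the point is on its axis at the shoulder. A board laid on the posts rests on the barbs with its underside 8 to 11 mm above the shoulders; 14 to 22 N pressed on the bare board beside a post drives it past the barbs, then it gives way suddenly down to the shoulder and the barbs lock over it, with 1.3 mm of play.
- post_far_right (a point): A like post (see post_near_right), at x = +55, y = -64 mm of the charger; the point is on its axis at the shoulder. It stands under the edge of the heat sink.
- post_far_left (a point): A like post (see post_near_right), at x = +55, y = +64 mm of the charger; the point is on its axis at the shoulder. It stands under the edge of the heat sink.
- heatsink: Finned aluminium heat sink fixed to the charger, origin and axes those of the charger: x = +49 to +105, y = -98 to +98 mm, 93 to 135 mm over the bench, its underside 60 mm above the seated board's top. It overhangs the far posts by 6 mm: the board goes in below it from -x, and to press there the tool must lean 30 to 45 deg, its body towards -x. Legs at x = 94, y = +-94, outside the board.
- spanner: A steel spanner 190 mm long lying flat to the right of the mat. Bystander.
- tape_roll: A silver roll of tape, 100 mm in diameter, 48 mm high, lying flat behind the mat or to the left of the charger. Bystander.
- tin: A closed tin, 80 mm in diameter, 95 mm high, standing to the left of the charger or behind the mat. Bystander.

How it is judged:
On the way, in this order (a step that is already met when the one before it is completed fails the run):
1. the board laid over all four posts, the right way round, and let go of, at least one post not yet clicked through (horizontal distance between hole_near_right and post_near_right below 0.0035 m and horizontal distance between hole_near_left and post_near_left below 0.0035 m and horizontal distance between hole_far_right and post_far_right below 0.0035 m and horizontal distance between hole_far_left and post_far_left below 0.0035 m and z of hole_near_right in the frame of post_near_right below 0.0145 m and z of hole_near_left in the frame of post_near_left below 0.0145 m and z of hole_far_right in the frame of post_far_right below 0.0145 m and z of hole_far_left in the frame of post_far_left below 0.0145 m and (z of hole_near_right in the frame of post_near_right above 0.004 m or z of hole_near_left in the frame of post_near_left above 0.004 m or z of hole_far_right in the frame of post_far_right above 0.004 m or z of hole_far_left in the frame of post_far_left above 0.004 m) and contact force between the fingers and board below 0.1 N and linear speed of board below 0.02 m/s), for 0.2 s.
2. the board, not yet home, pressed down by the fingers at its far end, beyond the row of relays, by the far posts (contact force between the fingers and board above 3 N and x of the grasp point in the frame of charger above 0.005 m).
3. the board clicked home on all four posts (horizontal distance between hole_near_right and post_near_right below 0.0025 m and horizontal distance between hole_near_left and post_near_left below 0.0025 m and horizontal distance between hole_far_right and post_far_right below 0.0025 m and horizontal distance between hole_far_left and post_far_left below 0.0025 m and z of hole_near_right in the frame of post_near_right below 0.0018 m and z of hole_near_left in the frame of post_near_left below 0.0018 m and z of hole_far_right in the frame of post_far_right below 0.0018 m and z of hole_far_left in the frame of post_far_left below 0.0018 m), for 0.2 s.
At the end, for the whole second after the job is handed in: All four holes of the board sit on their posts: each within 2.5 mm sideways of its post's axis and its underside no more than 1.8 mm above the shoulder (below the barbs), the board at rest and the robot touching nothing (all of step 3 and linear speed of board below 0.01 m/s and contact force between the fingers and board below 0.1 N).
It fails at once if the capacitors or the relays pressed (over 4 N) (contact force between any of the arm, the fingers and capacitors above 4 N or contact force between any of the arm, the fingers and relays above 4 N).
It fails at once if the heat sink knocked (over 10 N) (contact force between anything else and heatsink above 10 N).
It fails at once if a bystander moved by more than 20 mm (distance of any of spanner, tape_roll, tin from where it was at the start of the episode above 0.02 m).
It also fails if it takes over 62 s, if anything falls off the work surface, if the arm or the gripper's body presses on something with over 40 N, if the wrist force passes 120 N, or if a joint passes its speed limit or range.

## Working session

There is one attempt and no reset: what is moved stays moved. The work goes in short steps, each a Python script; the robot and the scene stay as the last script left them, time stands still between calls to the robot, and variables do not carry over. Pictures are saved under pics/ and viewed, at most 10 in all, crops included, and the job is handed in when it is done.

```bash
mkdir -p pics; ls; python3 - <<'E'
from cell import arm, planner, telemetry, vision
import cv2, numpy as np
s=telemetry.get_state(); print({k:np.round(v,3).tolist() for k,v in s.items()})
ims=[]
for n in ["top","scene"]:
    im=vision.read_camera(n); cv2.imwrite(f"pics/{n}0.png",im[:,:,::-1]); 
    m=vision.camera_model(n); print(n,{k:np.round(v,4).tolist() for k,v in m.items()})
E
```

```text
pics
{'time_s': 0.0, 'joint_positions': [-1.233, 0.69, -0.194, 1.566, 0.157, 0.902, -0.215], 'qd': [0.002, 0.0, -0.001, 0.001, 0.001, 0.001, -0.002], 'tau': [0.0, -53.961, -1.267, -15.854, 0.009, 0.009, 0.0], 'eef_pos': [0.187, 0.596, 0.238], 'orientation': [-0.0, 0.151, 0.988, -0.001], 'wrist_force': [0.024, 0.615, -0.391], 'wrist_torque': [-0.032, 0.041, 0.018], 'grasp_force': 0.0, 'opening': 0.085}
top {'fx': 409.0917, 'fy': 409.0917, 'cx': 261.1764, 'cy': 187.1765, 'dist_coeffs': [0.0078, 0.0, 0.0, 0.0, 0.0], 'extrinsics': [[-0.0223, -0.9997, 0.0073, 0.0364], [-0.9972, 0.0217, -0.0715, 0.5811], [0.0713, -0.0088, -0.9974, 1.1157], [0.0, 0.0, 0.0, 1.0]]}
scene {'fx': 425.8868, 'fy': 425.8868, 'cx': 253.2577, 'cy': 190.9337, 'dist_coeffs': [0.0042, 0.0, 0.0, 0.0, 0.0], 'extrinsics': [[-0.1908, 0.9816, -0.005, 0.0953], [0.8484, 0.1623, -0.5039, -0.4728], [-0.4938, -0.1004, -0.8638, 1.7796], [0.0, 0.0, 0.0, 1.0]]}
```

View pics/top0.png

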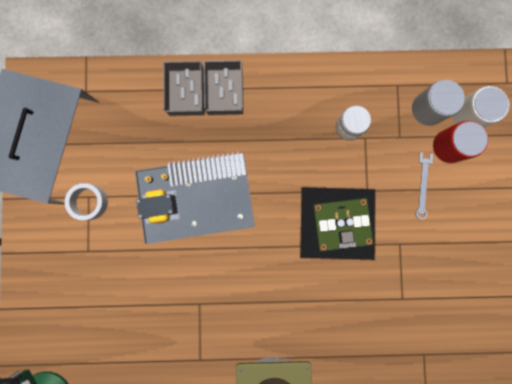

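View pics/scene0.png

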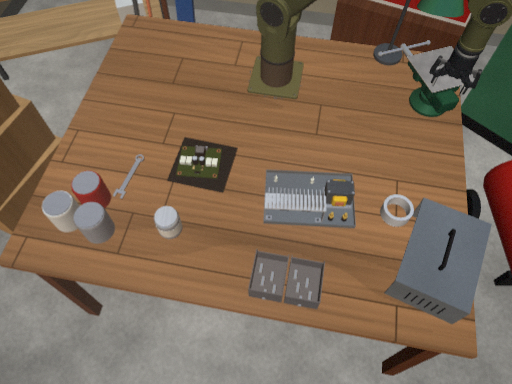

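Top view: board on the mat at about (344,225), with its terminal strip and potted block towards the robot. The charger is at about (195,200), with near posts at (194,223) and (240,216), heat sink on the far side and transformer on the left. The scene view confirms this, and the tin (168,222) and tape roll (397,210) are clear of the path.

```bash
cat > h.py <<'E'
from cell import arm, planner, telemetry, vision
import cv2, numpy as np
from scipy.optimize import least_squares
from scipy.spatial.transform import Rotation as R
def ray(m,uv):
    K=np.array([[m["fx"],0,m["cx"]],[0,m["fy"],m["cy"]],[0,0,1]]);E=np.array(m["extrinsics"])
    p=cv2.undistortPoints(np.array([[uv]],float),K,np.array(m["dist_coeffs"]))[0,0]
    return -E[:3,:3].T@E[:3,3], E[:3,:3].T@np.array([*p,1])
def at_z(m,uv,z):
    c,d=ray(m,uv); return c+d*(z-c[2])/d[2]
def proj(m,P):
    K=np.array([[m["fx"],0,m["cx"]],[0,m["fy"],m["cy"]],[0,0,1]]);E=np.array(m["extrinsics"])
    return cv2.projectPoints(np.array(P,float).reshape(-1,3),cv2.Rodrigues(E[:3,:3])[0],E[:3,3],K,np.array(m["dist_coeffs"]))[0][:,0]
def quat(yaw,lean=0):
    """tool down, tool y along world direction yaw+90deg; lean: tool body towards -x' (fingers point to +x')"""
    M=R.from_euler('z',yaw)*R.from_euler('y',-lean)*R.from_matrix(np.diag([1,-1,-1.]))
    q=M.as_quat(); return [q[3],q[0],q[1],q[2]]
E
python3 - <<'E'
from h import *
m=vision.camera_model("top")
print("board",at_z(m,(344,225),.01)); a=at_z(m,(194,223),.045);b=at_z(m,(240,216),.045);print(a,b,np.linalg.norm(a-b))
s=telemetry.get_state();w=vision.camera_model("wrist");E=np.array(w["extrinsics"])
q=s["orientation"];T=R.from_quat([q[1],q[2],q[3],q[0]]).as_matrix()
print({k:w[k] for k in("fx","cx","cy","dist_coeffs")});print("cam in tool",T.T@(-E[:3,:3].T@E[:3,3]-s["eef_pos"]),"\n",(E[:3,:3]@T).round(3))
for yaw in(0,3.14159): print(yaw,planner.inverse_kinematics([.5,-.2,.25],quat(yaw)))
E
```

```text
board [ 0.47180626 -0.20505581  0.01      ]
[0.48715345 0.20710271 0.045     ] [0.50320029 0.08276715 0.045     ] 0.12536679947848897
{'fx': 341.91415414767727, 'cx': 256.5945605313212, 'cy': 190.7674472019009, 'dist_coeffs': array([0.00096166, 0.        , 0.        , 0.        , 0.        ])}
cam in tool [ 7.13662772e-02  1.12901632e-04 -1.35141942e-01] 
 [[-0.001  1.     0.001]
 [-0.959 -0.    -0.282]
 [-0.282 -0.001  0.959]]
0 [-0.01918135  0.61381784  0.52676105  1.83690709 -0.41471905  0.80187534
 -0.84911887]
3.14159 [ 0.51274511  0.57444009 -0.35156585  1.80954124  0.26298053  0.80350634
  1.60006736]
```

```bash
python3 - <<'E'
from h import *
import json
for n,p in (("chg",[.51,.15,.26]),("brd",[.45,-.205,.2])):
    arm.move_pose(p,quat(np.pi+.12)); arm.wait(.3)
    m=vision.camera_model("wrist"); im=vision.read_camera("wrist")
    json.dump({k:np.array(v).tolist() for k,v in m.items()},open(f"{n}.json","w"))
    cv2.imwrite(f"pics/{n}.png",cv2.resize(im[:,:,::-1],(800,600),interpolation=cv2.INTER_CUBIC))
    print(telemetry.get_state()["time_s"],telemetry.get_state()["joint_positions"])
E
```

```text
2.4417 [-0.14160818  0.55435206 -0.37019607  1.81616846  0.26358205  0.8195478
  1.0488498 ]
4.1583 [ 0.56562413  0.59840635 -0.36625976  1.98899563  0.35657547  0.61577309
  1.65536996]
```

View pics/chg.png

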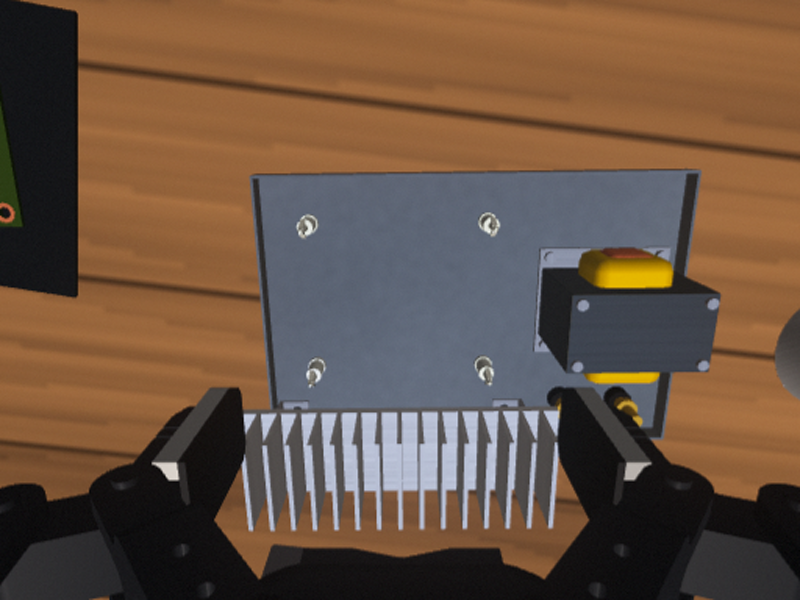

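View pics/brd.png

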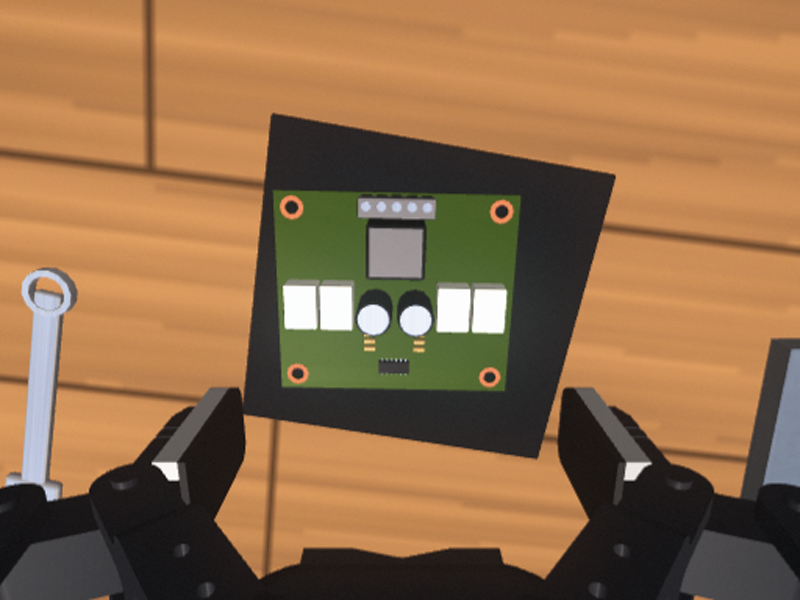

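Charger view: near posts at (307,226) and (489,224), far posts at (316,370) and (485,370), just in front of the heat sink. Board view: holes at (291,207), (502,212), (298,373) and (489,377), block at (396,252). I'll measure precisely and zoom in on the posts.

```bash
python3 - <<'E'
from h import *
import json
S=512/800
m=json.load(open("brd.json")); im=cv2.imread("pics/brd.png").astype(int)
b,g,r=im[...,0],im[...,1],im[...,2]
mask=((r>150)&(r-g>50)&(b<140)).astype(np.uint8)
uv=[]
for c in [(291,207),(502,212),(298,373),(489,377)]:
    y,x=np.nonzero(mask[c[1]-18:c[1]+18,c[0]-18:c[0]+18]); (cx,cy),rad=cv2.minEnclosingCircle(np.stack([x,y],1).astype(np.float32))
    uv.append(((cx+c[0]-18+.5)*S-.5,(cy+c[1]-18+.5)*S-.5)); print(len(x),rad,uv[-1])
P=np.array([[-55,-64],[-55,64],[55,-64],[55,64]])/1000
def f(p):
    c,s=np.cos(p[2]),np.sin(p[2]); Q=np.c_[P@[[c,s],[-s,c]]+p[:2],np.full(4,p[3])]
    return (proj(m,Q)-uv).ravel()
o=least_squares(f,[.47,-.205,.12,.01],x_scale=[.01,.01,.1,.01]); print("board x y yaw ztop",o.x,o.fun.round(2))
im=cv2.imread("pics/chg.png")
t=[cv2.resize(im[c[1]-25:c[1]+25,c[0]-33:c[0]+33],None,fx=6,fy=6,interpolation=cv2.INTER_CUBIC) for c in [(307,226),(489,224),(316,370),(485,370)]]
cv2.imwrite("pics/posts.png",np.vstack([np.hstack(t[:2]),np.hstack(t[2:])]))
E
```

```text
290 11.828890800476074 (186.27468383789062, 132.14202514648437)
288 11.773000717163086 (320.5810815429688, 135.13675659179688)
217 10.51992130279541 (190.10815551757813, 238.45611694335938)
217 10.210878372192383 (312.84400024414066, 240.78)
board x y yaw ztop [ 0.47409337 -0.20599645  0.09942779  0.0072402 ] [ 0.01  0.02 -0.01 -0.09  0.06 -0.02 -0.06  0.1 ]
```

View pics/posts.png

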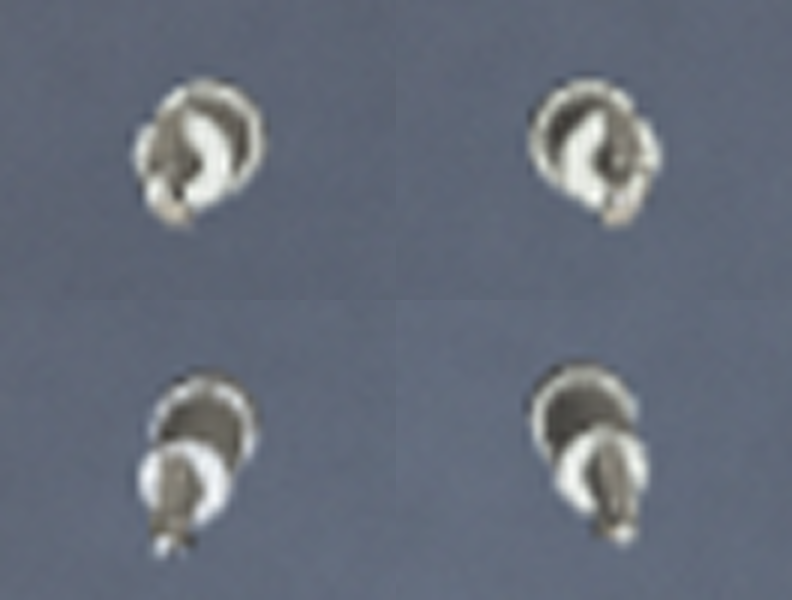

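The zoom shows each post's shoulder as a white disc, centred at about (188,160), (611,160), (185,482) and (603,472) in crop pixels, with the tips at the lower ends.

```bash
cat >> h.py <<'E'
P4=np.array([[-55,-64],[-55,64],[55,-64],[55,64]])/1000
def place(p,xy,z=None):
    c,s=np.cos(p[2]),np.sin(p[2]); xy=np.atleast_2d(xy); q=xy@np.array([[c,s],[-s,c]])+p[:2]
    return q if z is None else np.c_[q,np.full(len(q),z)]
E
python3 - <<'E'
from h import *
import json
S=512/800
m=json.load(open("chg.json"))
C=[(307,226),(489,224),(316,370),(485,370)]
sh=[(188,160),(611-396,160),(185,182),(603-396,172)]
tp=[(178,218),(617-396,218),(162,248),(622-396,235)]
g=lambda L:np.array([((a/6+c[0]-33)*S-.3,(b/6+c[1]-25)*S-.3) for (a,b),c in zip(L,C)])
U,T=g(sh),g(tp)
for name,f,x0 in (("shoulder",lambda p:(proj(m,place(p,P4,.03))-U).ravel(),[.55,.15,.12]),
  ("tips",lambda p:(proj(m,place(p,P4,.0475))-T).ravel(),[.55,.15,.12]),
  ("sh free z",lambda p:(proj(m,place(p,P4,p[3]))-U).ravel(),[.55,.15,.12,.03])):
    o=least_squares(f,x0,x_scale=.01); print(name,o.x.round(4),o.fun.round(2))
E
```

```text
shoulder [0.5495 0.1533 0.1302] [-0.14  0.03  0.05  0.11  0.19 -0.12 -0.1  -0.04]
tips [0.5518 0.1535 0.1307] [-2.09 -1.2   1.89 -1.22  0.16  1.39  0.05  1.71]
sh free z [0.5494 0.1533 0.1302 0.0303] [-0.19 -0.01  0.1   0.08  0.15 -0.08 -0.05  0.  ]
```

```bash
cat >> h.py <<'E'
B=[.4741,-.2060,.0994]; CH=[.5495,.1533,.1302]
def st(tag=""):
    s=telemetry.get_state(); print(tag,round(s["time_s"],2),np.round(s["eef_pos"],4),"F",np.round(s["wrist_force"],1),"op",round(s["opening"],4),"gf",round(float(s["grasp_force"]),1)); return s
def holes(m,im,guess,tag,show=None):
    """fit board x,y,yaw,z(top),roll/pitch ignored, from orange rings near the guess projection"""
    a=im.astype(int); r,g,b=a[...,0],a[...,1],a[...,2]
    mask=((r>130)&(r-g>45)&(b<140)).astype(np.uint8); uv=[];k=[]
    for i,(x,y) in enumerate(proj(m,place(guess,P4,guess[3]))):
        x0,y0=int(max(x-14,0)),int(max(y-14,0)); yy,xx=np.nonzero(mask[y0:y0+29,x0:x0+29])
        if len(xx)<25: continue
        (cx,cy),rad=cv2.minEnclosingCircle(np.stack([xx,yy],1).astype(np.float32)); uv.append((cx+x0,cy+y0)); k.append(i)
    o=least_squares(lambda p:(proj(m,place(p,P4[k],p[3]))-uv).ravel(),guess,x_scale=.01)
    print(tag,k,o.x.round(4),o.fun.round(2)); return o.x
E
python3 - <<'E'
from h import *
q=quat(np.pi+B[2]); x,y=place(B,[-.034,0])[0]
arm.move_pose([x,y,.09],q); arm.move_straight([x,y,.018],vel=.08); st("down")
arm.grasp(60); st("gripped")
arm.move_straight([x,y,.16],vel=.15); arm.wait(.2); st("lift")
m=vision.camera_model("wrist"); im=vision.read_camera("wrist"); cv2.imwrite("pics/lift.png",im[:,:,::-1])
holes(m,im,[*B,.149],"held")
E
```

```text
down 5.72 [ 0.4406 -0.2095  0.0184] F [ 0.2 -1.1 -1.1] op 0.0851 gf 0.0
gripped 6.25 [ 0.4404 -0.2094  0.0184] F [-0.9  0.6  6.1] op 0.0331 gf 61.3
lift 7.55 [ 0.4398 -0.2092  0.1593] F [ 0.  -0.7 -2.6] op 0.0335 gf 60.3
held [0, 1] [ 0.4735 -0.206   0.1027  0.1488] [-0.  0. -0. -0.]
```

View pics/lift.png

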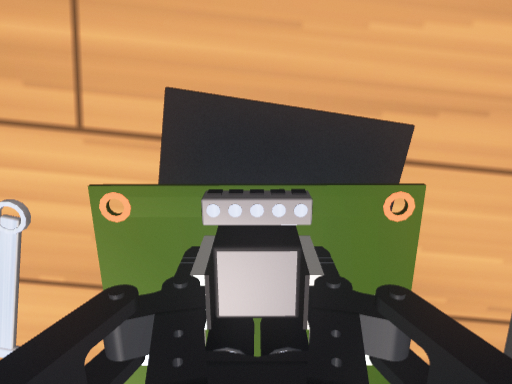

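The board is held squarely, near holes at (115,207) and (399,207), with negligible slip. Next I carry it in below the heat sink and look before lowering.

```bash
python3 - <<'E'
from h import *
q=quat(np.pi+CH[2]-.002)
g=lambda dx,z:[*place(CH,[-.0338+dx,.0001])[0],z]
arm.move_pose(g(-.06,.16),q); arm.move_straight(g(-.06,.071)); arm.move_straight(g(0,.071),vel=.08); arm.wait(.3)
s=st("prelay"); e=np.array(s["eef_pos"])-g(0,.071); print("err",e.round(4))
m=vision.camera_model("wrist"); im=vision.read_camera("wrist"); cv2.imwrite("pics/prelay.png",cv2.resize(im[130:330,:,::-1],(800,312),interpolation=cv2.INTER_CUBIC))
b=holes(m,im,[*CH,.0605],"board")
print("proj tips",((proj(m,place(CH,P4[:2],.0475))-[0,130])*800/512).round(1),"holes",((proj(m,place(b,P4[:2],b[3]))-[0,130])*800/512).round(1))
E
```

```text
prelay 10.86 [0.5157 0.1491 0.071 ] F [-0.1  0.5 -2.4] op 0.0331 gf 60.3
err [-0.0003  0.      0.    ]
board [0, 1] [0.5492 0.1531 0.1337 0.0602] [-0. -0.  0.  0.]
proj tips [[195.7 107.3]
 [606.6 106.4]] holes [[178.1 120.3]
 [621.9 118. ]]
```

View pics/prelay.png

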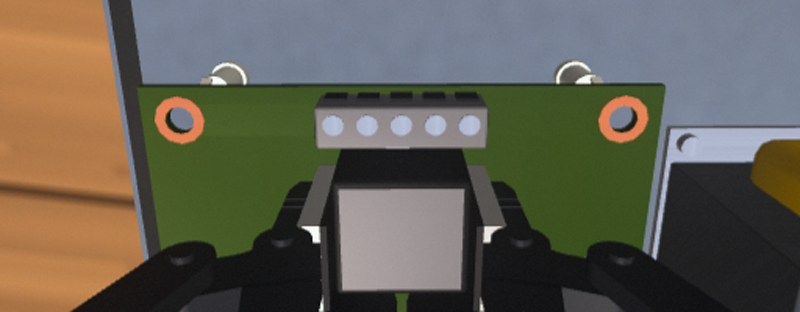

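Both near holes, at (179,120) and (623,119), sit where the model puts them; the board agrees with the charger to within 0.5 mm. Lowering with a force check.

```bash
python3 - <<'E'
from h import *
q=quat(np.pi+CH[2]-.005)
g=lambda dx,z:[*place(CH,[-.0335+dx,.0002])[0],z]
f0=telemetry.get_state()["wrist_force"][2]
for z in (.060,.0565,.0550,.0540,.0530,.0520,.0512):
    arm.move_straight(g(0,z),attitude=q,vel=.03); s=st(z)
    if s["wrist_force"][2]-f0>2.5 or np.hypot(*s["wrist_force"][:2])>6: break
m=vision.camera_model("wrist"); im=vision.read_camera("wrist"); b=holes(m,im,[*CH,s["eef_pos"][2]-.0108],"board")
E
```

```text
0.06 11.43 [0.5161 0.1491 0.0597] F [ 0.4  0.3 -2.4] op 0.0327 gf 60.3
0.0565 11.69 [0.5161 0.1491 0.0564] F [-0.1  0.5 -3.1] op 0.0327 gf 60.1
0.055 11.94 [0.5159 0.1491 0.0549] F [-0.4  0.5 -2.5] op 0.0331 gf 60.2
0.054 12.19 [0.5158 0.1491 0.0539] F [-1.2  0.2 -1. ] op 0.0331 gf 60.4
0.053 12.44 [0.5158 0.1491 0.0531] F [-3.8  0.4  1.8] op 0.0332 gf 60.9
board [0, 1] [0.5493 0.1531 0.1291 0.0427] [ 0.  0.  0. -0.]
```

```bash
python3 - <<'E'
from h import *
arm.release(); arm.wait(.3); s=st("rel"); p=s["eef_pos"]
arm.move_straight([p[0],p[1],.13]); 
x,y=place(CH,[-.06,0])[0]; arm.move_straight([x-.01,y,.22]); arm.wait(.2)
m=vision.camera_model("wrist"); im=vision.read_camera("wrist"); st()
cv2.imwrite("pics/laid.png",cv2.resize(im[:,:,::-1],(800,600),interpolation=cv2.INTER_CUBIC))
b=holes(m,im,[*CH,.0425],"board")
# IK check of lean presses
for sgn,nm in ((1,"far"),):
  for half in (0,np.pi):
    for lean in (.6,.7):
      M=R.from_euler('z',CH[2])*R.from_euler('y',-lean)*R.from_euler('z',half)*R.from_matrix(np.diag([1,-1,-1.])); qq=M.as_quat(); qq=[qq[3],*qq[:3]]
      t=M.apply([0,0,1])
      for yy in(-.064,.064):
        tip=np.array([*place(CH,[.038,yy*.9])[0],.034]); print(half,lean,yy,t.round(2),[None if j is None else np.round(j,2).tolist() for j in [planner.inverse_kinematics((tip-.008*t).tolist(),qq)]])
E
```

```text
rel 13.35 [0.5163 0.1491 0.053 ] F [-0.4  0.2  0.1] op 0.0854 gf 0.0
 15.07 [0.4799 0.1454 0.2192] F [-0.1  0.3 -0.5] op 0.0852 gf 0.0
board [0, 1, 2, 3] [0.5492 0.1527 0.1323 0.0424] [-0.01 -0.11 -0.07  0.07  0.05  0.04  0.04  0.  ]
0 0.6 -0.064 [ 0.56  0.07 -0.83] [[0.3, 1.24, -1.04, 2.29, 2.29, 1.2, 2.6]]
0 0.6 0.064 [ 0.56  0.07 -0.83] [[0.11, 1.37, -1.26, 2.22, 2.15, 1.47, 2.63]]
0 0.7 -0.064 [ 0.64  0.08 -0.76] [[0.29, 1.31, -1.05, 2.36, 2.43, 1.36, 2.53]]
0 0.7 0.064 [ 0.64  0.08 -0.76] [[0.09, 1.43, -1.26, 2.29, 2.28, 1.61, 2.56]]
3.141592653589793 0.6 -0.064 [ 0.56  0.07 -0.83] [[0.38, 1.37, -1.26, 2.29, 2.23, 1.38, -0.36]]
3.141592653589793 0.6 0.064 [ 0.56  0.07 -0.83] [[0.11, 1.37, -1.26, 2.22, 2.15, 1.47, -0.52]]
3.141592653589793 0.7 -0.064 [ 0.64  0.08 -0.76] [[0.37, 1.44, -1.26, 2.36, 2.37, 1.51, -0.42]]
3.141592653589793 0.7 0.064 [ 0.64  0.08 -0.76] [[0.09, 1.43, -1.26, 2.29, 2.28, 1.61, -0.58]]
```

View pics/laid.png

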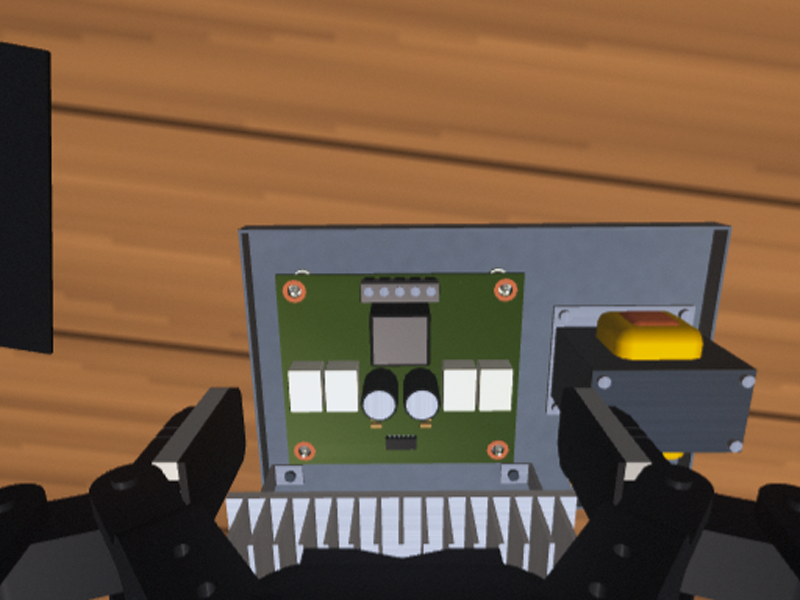

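The board lies level over all four posts, with tips visible in the holes at (295,291), (505,290), (305,451) and (498,450). The fit is within 0.6 mm. Next I press the near pair with closed fingers, stepping down under force control.

```bash
cat >> h.py <<'E'
def lq(lean):
    M=R.from_euler('z',CH[2])*R.from_euler('y',-lean)*R.from_euler('z',np.pi)*R.from_matrix(np.diag([1,-1,-1.])); q=M.as_quat()
    return [q[3],*q[:3]],M.apply([0,0,1])
def press(xy,q,t,ext,zs,ze,fmax=42,dz=.0012):
    """tip centre above charger-xy; ext = how far lowest corner lies below tip centre; step down zs->ze (height of lowest point)"""
    log=[];f0=telemetry.get_state()["wrist_force"][2]
    for z in np.arange(zs,ze,-dz):
        tip=np.array([*place(CH,xy)[0],z+ext]); arm.move_straight((tip-.008*t).tolist(),attitude=q,vel=.04)
        s=telemetry.get_state(); F=s["wrist_force"]; zz=s["eef_pos"][2]+.008*t[2]-ext; log.append((round(zz*1000,1),round(F[2]-f0,1)))
        if F[2]-f0>fmax or (zz<.0345 and F[2]-f0>16): break
    print(log, "lateral",np.round(F[:2],1),round(s["time_s"],2))
E
python3 - <<'E'
from h import *
q,t=lq(0); arm.grasp(20); st("shut")
for y in (-.045,.045):
    x0,y0=place(CH,[-.045,y])[0]
    arm.move_pose([x0,y0,.085],q); arm.move_straight([x0,y0,.056])
    press([-.045,y],q,t,0,.044,.0305)
    arm.move_straight([x0,y0,.085])
E
```

```text
shut 15.83 [0.48   0.1455 0.22  ] F [ 0.1 -0.  -0.4] op -0.0 gf 0.0
[(np.float64(44.7), np.float64(1.0)), (np.float64(42.9), np.float64(0.8)), (np.float64(41.6), np.float64(1.3)), (np.float64(40.6), np.float64(4.5)), (np.float64(39.4), np.float64(4.7)), (np.float64(37.7), np.float64(0.2)), (np.float64(36.5), np.float64(1.3)), (np.float64(35.9), np.float64(5.6)), (np.float64(35.4), np.float64(12.5)), (np.float64(34.9), np.float64(21.2)), (np.float64(34.5), np.float64(29.9)), (np.float64(34.2), np.float64(38.7))] lateral [-6.2 -0.3] 19.81
[(np.float64(44.3), np.float64(-0.4)), (np.float64(43.0), np.float64(-0.8)), (np.float64(41.6), np.float64(-0.4)), (np.float64(40.3), np.float64(-0.1)), (np.float64(39.4), np.float64(3.2)), (np.float64(38.0), np.float64(-0.8)), (np.float64(36.5), np.float64(-0.2)), (np.float64(35.4), np.float64(0.9)), (np.float64(34.6), np.float64(1.9)), (np.float64(34.2), np.float64(10.3)), (np.float64(34.0), np.float64(20.9))] lateral [-3.4 -2.4] 23.81
```

```bash
python3 - <<'E'
from h import *
L=.611; q,t=lq(L); ext=.011*np.sin(L)
s=telemetry.get_state(); p=s["eef_pos"]; arm.move_straight([p[0]-.03,p[1],.17],vel=.25)
for y in (.045,-.045):
    tip=np.array([*place(CH,[.045,y])[0],.046+ext]); a=tip-.008*t
    arm.move_pose((a-.10*t).tolist(),q); arm.move_straight(a.tolist(),vel=.1); st("in")
    press([.045,y],q,t,ext,.0445,.0300)
    arm.move_straight(a.tolist(),vel=.1); arm.move_straight((a-.10*t).tolist(),vel=.15)
st()
E
```

```text
in 27.37 [0.5836 0.2035 0.0594] F [-0.8 -0.6 -0.1] op -0.0 gf 0.0
[(np.float64(44.8), np.float64(-0.5)), (np.float64(43.2), np.float64(-0.2)), (np.float64(42.0), np.float64(-0.1)), (np.float64(40.8), np.float64(1.2)), (np.float64(39.6), np.float64(0.8)), (np.float64(38.7), np.float64(1.5)), (np.float64(37.9), np.float64(5.2)), (np.float64(37.1), np.float64(7.9)), (np.float64(36.2), np.float64(9.9)), (np.float64(34.7), np.float64(3.6)), (np.float64(32.0), np.float64(-0.2)), (np.float64(31.3), np.float64(3.7)), (np.float64(31.0), np.float64(10.0))] lateral [-3.3 -2.9] 30.62
in 33.34 [0.5953 0.1142 0.0594] F [0.6 0.4 0.4] op 0.0001 gf 0.0
[(np.float64(44.8), np.float64(-0.3)), (np.float64(43.3), np.float64(-0.4)), (np.float64(42.0), np.float64(-0.7)), (np.float64(40.8), np.float64(-0.6)), (np.float64(39.6), np.float64(0.6)), (np.float64(38.4), np.float64(-0.1)), (np.float64(37.2), np.float64(-1.2)), (np.float64(36.0), np.float64(-0.3)), (np.float64(34.8), np.float64(-0.5)), (np.float64(33.6), np.float64(0.3)), (np.float64(32.4), np.float64(-1.0)), (np.float64(31.4), np.float64(0.9)), (np.float64(31.1), np.float64(6.9))] lateral [-2.5 -1.2] 36.59
 37.72 [0.5388 0.1062 0.1403] F [ 0.7 -0.5  1.1] op 0.0001 gf 0.0
```

```bash
python3 - <<'E'
from h import *
x,y=place(CH,[-.06,0])[0]; arm.move_pose([x-.01,y,.22],quat(np.pi+CH[2])); arm.wait(.2)
m=vision.camera_model("wrist"); im=vision.read_camera("wrist"); st()
b=holes(m,im,[*CH,.033],"board")
C=proj(m,place(b,P4,b[3])).astype(int)
t=[cv2.resize(im[v-24:v+24,u-32:u+32,::-1],(400,300),interpolation=cv2.INTER_CUBIC) for u,v in C]
cv2.imwrite("pics/home.png",np.vstack([np.hstack(t[:2]),np.hstack(t[2:])]))
# single-hole height from pixel gap between measured rings and model at z .033/.042, charger pose
a=im.astype(int)
mk=((a[...,0]>130)&(a[...,0]-a[...,1]>45)&(a[...,2]<140))
for i in range(4):
    u,v=C[i]; yy,xx=np.nonzero(mk[v-14:v+15,u-14:u+15]); c,_=cv2.minEnclosingCircle(np.stack([xx,yy],1).astype(np.float32))
    print(i,np.add(c,[u-14,v-14]).round(2),"z33",proj(m,place(CH,P4[i],.033)).round(2),"z42",proj(m,place(CH,P4[i],.042)).round(2))
E
```

```text
39.08 [0.4796 0.1451 0.2193] F [-0.6 -0.2 -0.5] op 0.0001 gf 0.0
board [0, 1, 2, 3] [0.5496 0.1531 0.1313 0.0338] [ 0.07  0.02 -0.01 -0.09 -0.02  0.03 -0.05  0.05]
0 [190.1  184.05] z33 [[190.65 183.7 ]] z42 [[188.88 186.17]]
1 [322. 184.] z33 [[322.16 183.69]] z42 [[323.89 186.16]]
2 [196.   284.08] z33 [[196.3  283.57]] z42 [[194.81 288.26]]
3 [316.67 284.  ] z33 [[316.67 283.62]] z42 [[318.12 288.31]]
```

View pics/home.png

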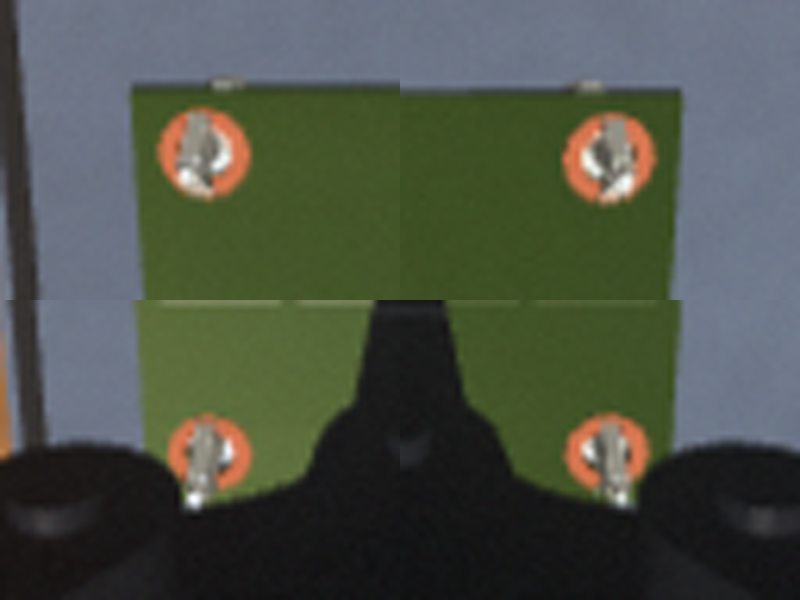

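The posts and barbs stand clear above the board in all four holes. The measured heights match a seated board (within about 1 mm) at every post, so I'm handing it in.

```bash
python3 -c "
from h import *
print(arm.sign_off()); st()"
```

```text
the job is handed in; nothing more can be done
None
the job is handed in; nothing more can be done
```

I handed the job in at about 39 s on the robot's clock: the camera shows the board seated on all four posts, about 1 mm above the shoulders and within 0.5 mm sideways. The hand-in call gave no verdict.

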